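# Bring the bearing case's heavy cover over and set it down without a bang

## Robot

A 7-joint arm with a two-finger parallel gripper is mounted at the origin on a cart in front of the work surface, level with it; the furniture and walls round the work are solid. World frame = base frame: x ahead of the robot, y to its left, z up, the work surface at z = 0. Lengths are in m, angles in rad, forces in N, time in s.
With the tool pointing down it reaches from about 0.35 to 0.9 m from the base axis. Payload 8.1 kg.
Tool frame: the origin (TCP) lies between the finger pads; the fingertips stand 17 mm ahead of it and the grasp point (between the pads) lies 2 mm behind it; z points along the fingers, y is the line along which they close (so a half turn about z gives the same grasp; the last joint's range is limited). The gripper opens to 92 mm and grips with 3 to 60 N. Pads are 19 mm wide; open, the fingers measure 130 mm over their backs; the gripper's body (75 mm by 190 mm) begins 47 mm behind the grasp point.
Start: joints at [1.107, 0.434, 0.025, 1.573, -0.012, 1.134, -0.075], TCP at [0.221, -0.585, 0.244] pointing down, gripper open.
Joint ranges: [-2.62, 2.62], [-0.44, 2.09], [-1.27, 1.32], [0.08, 2.57], [-1.32, 4.46], [0.12, 2], [-2.74, 2.74]. Speed limits (rad/s): [2.22, 2.22, 3.01, 3.01, 3.14, 3.14, 3.14].

## Interface

Orientations are given as a rotation vector (axis times angle).
In Python, from cell import observe, get_image, calibration, sign_off, look_for, regions_of, landmark_of gives the robot as it stands.
- The arm moves only by the tool jog_arm, never from a script. Its argument "plan" is a list of rows, each an object with "offset": the shift along the tool's x, y, z normalised to -1 to 1, where 1 is 0.15 m, a list of three; "twist": the turn, a rotation vector about the tool's x, y, z normalised to -1 to 1, where 1 is 2 pi rad, a list of three; "fingers": the gripper command: -1 is shut, 1 is fully open, values between are in proportion. In form: [{"offset": [x, y, z], "twist": [ax, ay, az], "fingers": fingers}, ...]. A call has 1 to 20 rows; each row is the pose to reach, as a shift and turn from the pose commanded when the call began, along the tool's axes at that moment, turning the shorter way round; what a row does not reach only later rows make up. A row lasts 1/8 s, in which the tool goes at most 62.5 mm and 10.7 degrees, less where a joint would pass 70% of its speed; a pose out of reach is approached as far as the arm can. A call with a number of a shift or a turn outside -1 to 1 is refused whole. A call with a gripper value outside its range is refused whole. The fingers move at their own pace and stop on an object; "newtons" is the grip in N (left out, the last holds). Time passes only in rows, so rows that repeat a pose let the fingers close. It gives the time, the measured TCP pose, the force, the opening and the grip force at its end, in the units of the state.
- observe(): the state, without advancing time (a new reading comes with each control period).
- get_image(name): name is "scene" or "top"; returns the picture (480x640x3 uint8, red, green, blue); there is no depth.
- calibration(name): a dict with "fov_y" (degrees; the focal length in pixels is half the picture's height over the tangent of half this angle, whatever the lens; pixels are square), "cx", "cy" (the principal point, pixels), "position" and "attitude" of the camera in the world. Camera axes: x right, y down, z forward; pixel columns grow to the right and rows downward; lengths in m; the calibration is good to about 2 mm. A picture is of the moment at which its call begins. calibration takes no time and is no camera call.
- sign_off(): hands the job in; it is judged then, once.
Trained networks look in the newest picture that a camera, given by its name, has taken for a name from the list of things; names that differ only in an ending like _2 or _b are one class to them, and where a whole thing is asked for, a point or a joint stands for the part that bears it (a point fixed in the world has none). Each returns a list of dicts, best first, with "conf" (0 to 1); they miss things now and then, are a little off and sometimes report something else, mostly with a low value. They report only what shows in the picture. A call takes as long as a camera call.
- look_for(thing, camera): "box" ([left, top, width, height] as shares, 0 to 1, of the picture: columns of its width, rows of its height, round what is visible of it).
- regions_of(thing, camera): "region" (480x640 bool, what is visible of it) and "box" ([left, top, width, height] as shares, 0 to 1, of the picture: columns of its width, rows of its height, round what is visible of it).
- landmark_of(thing, camera): "at" ([row, column] as shares, 0 to 1, of the picture: columns of its width, rows of its height: a listed point, or the origin of a listed thing).
The state is a dict: "clock": time; "joints": joint angles; "dq": joint speeds; "joint_efforts": joint torques, N m; "position": TCP position; "ee_rot": TCP orientation; "force": force on the tool from outside, world axes, zero at the start; "ft_torque": the same for the moment, N m; "width": opening from 0.0 (shut) to 1.0 (fully open); "gripper_force": force on a finger pad.
Only numpy, scipy, OpenCV 4.12 (cv2) and the standard library are available. Lean on these libraries where they do the work, as an engineer would, in place of code of your own. Each camera call takes 0.05 s, during which the arm holds its last target. There are 200 camera calls.

## Task

The yellow cover of the blue bearing case leans back open, and its worn damper lets it drop fast. With a finger behind it, tip the cover forward over upright, catch it from below on the fingers as it falls, lower it slowly and set it down fully shut without letting it drop. Never pinch or grip the cover, leave the parts in the case and everything around it where they are, and finish clear of the case.

Things in the scene. Friction and masses are not known exactly. Their poses are not given: they have to be found in the camera images.
- case: Blue open-topped sheet-steel case, fixed to the bench: 115 mm deep (its x, front at -x towards the robot), 165 mm wide (its y), 80 mm high, walls 5 mm, a partition that leaves two compartments side by side. Origin: centre of its underside, on the bench top.
- cover (a joint): Angle of the yellow cover about its hinge, rad: 0 shut, flat on the rim; 1.571 upright; 1.80 leaning back on its stop; it starts at 1.72 to 1.80 and settles there. It falls to whichever side of upright it is on. A worn damper slows it: from 1.45 it takes 2 to 3 s to come down, slowly at first, and nears shut at 0.9 to 1.5 rad/s; lower it at under half that. Weight at its edge 1 to 2 N.
- cover_hinge (a point): Point of the hinge axis at mid-width: 57.5 mm behind the case's centre (its +x), 80 mm above the bench. The axis runs along the case's y.
- cover_edge (a point): Middle of the cover's free (front) edge, half-way through its 5 mm inner sheet; moves with the cover. 140 mm from the hinge. Shut, it is 83 mm above the bench, and 25 mm of the cover overhang the case's front wall over its whole width of 169 mm. A 4 mm panel on the outer face makes the cover 9 mm thick (10 with ribs), its top 90 mm above the bench when shut.
- bearing_0: Grey ball bearing, 52 mm across, 15 mm high, loose in one compartment of the case; leave it. Origin: centre of its underside.
- synchro_ring_1: Brass toothed ring, 62 mm across, 9 mm high, loose in the other compartment; leave it. Origin: centre of its underside.
- oil_bottle: Cream squeeze oiler with a red spout, 52 mm across, 176 mm high, standing right of the case; leave it. Origin: centre of its underside.
- gear_cluster: Grey double gear with a brass cone, 86 mm across, 78 mm high, standing right of the case; leave it. Origin: centre of its underside.
- marker_green: Green felt marker, 132 mm long, 16 mm thick, lying near the bench's front edge; leave it. Origin: centre of its underside, long axis y.
- torch: Black pen torch, 121 mm long, 29 mm thick, lying right of the case, towards the back; leave it. Origin: centre of its underside, long axis y.
- feeler_gauge: Steel feeler gauge, 112 mm long, 26 mm wide, 13 mm high, lying in front of the case to the right; leave it. Origin: centre of its underside, long axis y.
- tape_roll: Tan roll of tape lying flat, 100 mm across, 25 mm high, left behind the case; leave it. Origin: centre of its underside.

How it is judged:
By the outcome, as a careful person would: the job done as asked, in the order asked, and still so for the second after the job is handed in, with the robot touching nothing.
It also fails if it takes over 59 s, if anything falls off the work surface, if the arm or the gripper's body presses on something with over 40 N, if the wrist force passes 120 N, or if a joint passes its speed limit or range.

## Working session

There is one attempt and no reset: what is moved stays moved. The work goes in short steps, Python scripts to look and compute and a tool call to move; the robot and the scene stay as the last step left them, time stands still between calls to the robot, and variables do not carry over. Pictures are saved under pics/ and viewed, at most 10 in all, crops included, and the job is handed in when it is done.

Besides the shell and the picture viewer there is one more tool, called after "Emit:" as a command line: name --argument value ..., lists and objects as JSON in quotes. jog_arm: Moves the arm, as the interface text tells. Scaled input: -1 to 1 covers 0.15 m each way for a shift and 2 pi rad each way for a turn. Its arguments: {"type":"object","properties":{"plan":{"type":"array","items":{"type":"object","properties":{"offset":{"type":"array","items":{"type":"number","minimum":-1,"maximum":1}},"twist":{"type":"array","items":{"type":"number","minimum":-1,"maximum":1}},"fingers":{"type":"number"}}}},"newtons":{"type":"number"}},"required":["plan"]}

```bash
mkdir -p pics; cat > h.py <<'E'
import numpy as np,cv2
from scipy.spatial.transform import Rotation as R
from cell import *
def cam(n):
    c=calibration(n); f=240/np.tan(np.radians(c['fov_y'])/2)
    a=np.array(c['attitude'],float)
    M=a if a.shape==(3,3) else (R.from_rotvec(a).as_matrix() if a.size==3 else None)
    return f,c['cx'],c['cy'],np.array(c['position']),M
def ray(n,row,col):
    f,cx,cy,p,M=cam(n); d=M@np.array([(col-cx)/f,(row-cy)/f,1]); return p,d
def onz(n,row,col,z):
    p,d=ray(n,row,col); return p+d*(z-p[2])/d[2]
def proj(n,X):
    f,cx,cy,p,M=cam(n); q=M.T@(np.array(X)-p); return np.array([cy+f*q[1]/q[2],cx+f*q[0]/q[2]])
def save(n,name): 
    im=get_image(n); cv2.imwrite('pics/'+name,im[:,:,::-1]); return im
E
python3 - <<'E'
from h import *
print(calibration('scene'),calibration('top'))
s=observe();print(s)
save('scene','s0.png');save('top','t0.png')
for n in ('scene','top'):
    for t in ['case','cover_hinge','cover_edge','bearing_0','oil_bottle','gear_cluster','torch','feeler_gauge','tape_roll','marker_green']:
        r=landmark_of(t,n)
        for q in r[:1]:
            a=np.array(q['at'])*[480,640]; z={'cover_hinge':.08,'cover_edge':.2}.get(t,0)
            print(n,t,round(q['conf'],2),a.round(1),onz(n,*a,z).round(3))
E
```

```text
{'fov_y': 44.96176514358137, 'cx': 310.35472315418156, 'cy': 231.59119467036606, 'position': array([-0.1318748 ,  0.43246292,  0.67793365]), 'attitude': array([-1.08487063,  2.26406164, -1.11960297])} {'fov_y': 42.94642297683664, 'cx': 318.8813880463382, 'cy': 247.10391890011653, 'position': array([ 0.45204202, -0.06276586,  1.20832867]), 'attitude': array([-2.19894554,  2.21489898, -0.07548817])}
{'clock': 0.0, 'joints': array([ 1.10740151,  0.43520334,  0.02496612,  1.57411171, -0.01159118,
        1.13397359, -0.07511962]), 'dq': array([-9.92650701e-04, -7.66162174e-04, -2.30213457e-03, -1.47498794e-03,
       -9.75839270e-04, -1.31795856e-04, -6.43371419e-05]), 'joint_efforts': array([ 1.35015085e-03, -6.67848444e+01,  9.86019373e-01, -3.14460611e+01,
       -6.02153759e-02,  4.29749815e-02,  1.45324602e-04]), 'position': array([ 0.22041467, -0.58432585,  0.24295142]), 'ee_rot': array([-3.08916588e+00, -5.63275377e-01,  6.60249397e-04]), 'force': array([-0.11743269,  1.2434284 ,  0.2764333 ]), 'ft_torque': array([-0.00744231,  0.0105684 ,  0.00111886]), 'gripper_force': 0.0, 'wid
[... 463 characters left out ...]
] [ 0.377 -0.211  0.   ]
scene tape_roll 0.72 [264.1 158.9] [0.665 0.151 0.   ]
scene marker_green 0.93 [278.9 376.7] [ 0.389 -0.126  0.   ]
top case 0.83 [246.3 310.5] [ 0.512 -0.071  0.   ]
top cover_hinge 0.61 [216.  310.7] [ 0.564 -0.071  0.08 ]
top cover_edge 0.95 [186.6 309.5] [ 0.601 -0.069  0.2  ]
top bearing_0 0.66 [246.2 331.1] [ 0.512 -0.112  0.   ]
top oil_bottle 0.84 [216.4 424.5] [ 0.57  -0.299  0.   ]
top gear_cluster 0.93 [286.2 424.6] [ 0.431 -0.297  0.   ]
top torch 0.67 [185.1 395.2] [ 0.633 -0.241  0.   ]
top feeler_gauge 0.59 [313.3 383.9] [ 0.378 -0.215  0.   ]
top tape_roll 0.92 [170.1 191.3] [0.665 0.165 0.   ]
top marker_green 0.6 [314.  382.9] [ 0.377 -0.213  0.   ]
```

View pics/s0.png

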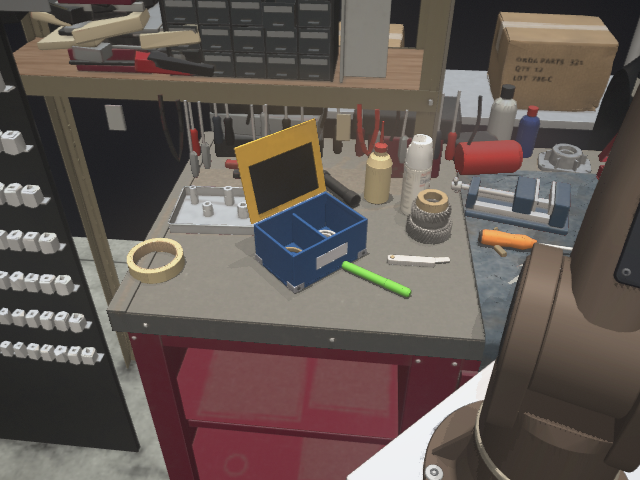

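View pics/t0.png

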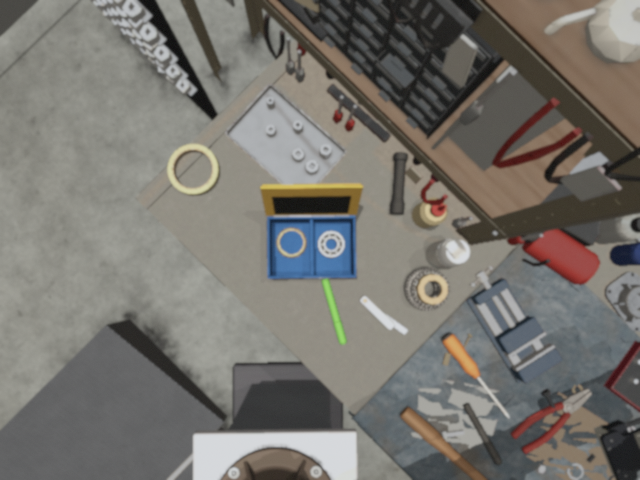

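```bash
python3 - <<'E'
from h import *
m={}
for n in ('scene','top'):
    for t in ['case','cover']:
        r=regions_of(t,n)
        if r:
            q=r[0]; mk=q['region'].astype(np.uint8); c=max(cv2.findContours(mk,0,2)[0],key=cv2.contourArea)
            p=cv2.approxPolyDP(c,4,True)[:,0]
            print(n,t,q['conf'],p.tolist(), cv2.minAreaRect(c))
            z={'case':.08}.get(t,.2)
            print([onz(n,v,u,z).round(3)[:2].tolist() for u,v in p])
E
```

```text
scene case 0.78 [[314, 120], [235, 148], [255, 228], [255, 257], [292, 291], [366, 252], [366, 220], [324, 190]] ((293.1536560058594, 205.18011474609375), (155.97271728515625, 115.58660888671875), 62.52556610107422)
[[0.809, -0.326], [0.813, -0.115], [0.554, 0.011], [0.489, 0.055], [0.388, 0.057], [0.386, -0.092], [0.45, -0.153], [0.57, -0.157]]
scene cover 0.95 [[314, 119], [234, 148], [251, 222], [325, 189]] ((282.8500061035156, 170.5500030517578), (80.005615234375, 92.97096252441406), 71.56504821777344)
[[0.624, -0.176], [0.625, -0.004], [0.431, 0.092], [0.431, -0.042]]
top case 0.84 [[260, 187], [268, 217], [270, 277], [354, 275], [353, 216], [360, 185]] ((310.5, 231.0), (94.0, 101.0), 90.0)
[[0.619, 0.023], [0.563, 0.008], [0.452, 0.005], [0.454, -0.151], [0.564, -0.15], [0.622, -0.163]]
top cover 0.7 [[260, 192], [266, 216], [345, 216], [356, 212], [362, 186], [262, 185]] ((311.0, 200.0), (32.0, 102.0), 90.0)
[[0.593, 0.014], [0.553, 0.004], [0.552, -0.127], [0.558, -0.146], [0.602, -0.156], [0.604, 0.01]]
```

The scene view shows the yellow cover leaning back, with its top edge running from (235,148) to (314,120). The top view shows the case at about (268–354, 217–277). The marker, gauge and gears are to the right and in front, and the left side of the case is free. I'll work from the left with shut fingers pointing along -y and tilted down: push from behind, swing round the side, then catch under the front edge.

```bash
cat >> h.py <<'E'
RT=np.array([[0,1,0],[.4226,0,-.9063],[-.9063,0,-.4226]])
def plan(P,RM=RT):
    s=observe(); p=np.array(s['position']); R0=R.from_rotvec(s['ee_rot'])
    print('clock',round(s['clock'],2),p.round(4),'F',np.round(s['force'],1),'joints',np.round(s['joints'],2))
    for X in P:
        o=R0.inv().apply(np.array(X)-p)/.15
        w=(R0.inv()*R.from_matrix(RM)).as_rotvec()/(2*np.pi)
        print(X,'off',o.round(3),'tw',w.round(4))
E
python3 - <<'E'
from h import *
plan([[.31,-.44,.33],[.40,-.30,.33],[.5,.2,.3]])
E
```

```text
clock 1.3 [ 0.2206 -0.5848  0.2437] F [-0.4 -0.2 -1.1] joints [ 1.11  0.43  0.02  1.57 -0.01  1.13 -0.08]
[0.31, -0.44, 0.33] off [ 0.898 -0.693 -0.575] tw [-0.1086 -0.1571 -0.1705]
[0.4, -0.3, 0.33] off [ 1.789 -1.354 -0.575] tw [-0.1086 -0.1571 -0.1705]
[0.5, 0.2, 0.3] off [ 3.589 -4.238 -0.375] tw [-0.1086 -0.1571 -0.1705]
```

Emit:
jog_arm --plan '[{"offset":[0.3,-0.25,-0.3],"twist":[0,0,-0.03],"fingers":-1},{"offset":[0.6,-0.5,-0.5],"twist":[0,0,-0.06],"fingers":-1},{"offset":[0.9,-0.75,-0.6],"twist":[0,0,-0.09],"fingers":-1},{"offset":[0.98,-1,-0.6],"twist":[0,0,-0.11],"fingers":-1},{"offset":[0.98,-1,-0.6],"twist":[0,0,-0.11],"fingers":-1}]'

```text
clock: 1.92
position: [0.3066, -0.3893, 0.3348]
ee_rot: [2.711, 1.586, 0.001]
force: [-0.8, -1.3, -0.5]
width: 0.507
gripper_force: 0.0
```

```bash
python3 - <<'E'
from h import *
plan([[.44,-.30,.34],[.5,.2,.3]])
E
```

```text
clock 1.93 [ 0.3066 -0.3893  0.3348] F [-0.8 -1.3 -0.5] joints [ 0.96  0.17 -0.19  1.72  0.03  1.25  0.25]
[0.44, -0.3, 0.34] off [ 0.955  0.484 -0.034] tw [-0.046  -0.1764 -0.0727]
[0.5, 0.2, 0.3] off [ 4.056 -0.802  0.232] tw [-0.046  -0.1764 -0.0727]
```

Emit:
jog_arm --plan '[{"offset":[0.4,0.1,0],"twist":[0,0,-0.025],"fingers":-1},{"offset":[0.8,0.2,0],"twist":[0,0,-0.05],"fingers":-1},{"offset":[1,0.25,0],"twist":[0,0,-0.08],"fingers":-1}]'

```text
clock: 2.3
position: [0.4142, -0.279, 0.3338]
ee_rot: [2.232, 2.21, 0.001]
force: [-0.4, 0.1, -0.2]
width: 0.176
gripper_force: 0.0
```

```bash
python3 - <<'E'
from h import *
plan([[.46,-.13,.34],[.5,.2,.3]])
E
```

```text
clock 2.3 [ 0.4142 -0.279   0.3338] F [-0.4  0.1 -0.2] joints [ 0.79  0.19 -0.36  1.71  0.07  1.26  0.4 ]
[0.46, -0.13, 0.34] off [ 0.996  0.296 -0.041] tw [-0.0008 -0.1806 -0.0015]
[0.5, 0.2, 0.3] off [3.199 0.54  0.227] tw [-0.0008 -0.1806 -0.0015]
```

Emit:
jog_arm --plan '[{"offset":[0.4,0.1,-0.1],"twist":[0,-0.02,0],"fingers":-1},{"offset":[0.8,0.2,-0.1],"twist":[0,-0.045,0],"fingers":-1},{"offset":[1,0.3,-0.1],"twist":[0,-0.07,0],"fingers":-1}]'

```text
clock: 2.68
position: [0.46, -0.1322, 0.3498]
ee_rot: [1.999, 1.958, -0.442]
force: [0.3, -0.5, -0.7]
width: 0.006
gripper_force: 0.0
```

```bash
python3 - <<'E'
from h import *
plan([[.48,0.0,.34],[.5,.1,.3]])
E
```

```text
clock 2.67 [ 0.46   -0.1322  0.3498] F [ 0.3 -0.5 -0.7] joints [ 0.33  0.16 -0.55  1.8   0.52  1.35 -0.39]
[0.48, 0.0, 0.34] off [ 0.828  0.116 -0.316] tw [-0.0018 -0.1106 -0.0027]
[0.5, 0.1, 0.3] off [ 1.547  0.235 -0.359] tw [-0.0018 -0.1106 -0.0027]
```

Emit:
jog_arm --plan '[{"offset":[0.4,0.1,-0.15],"twist":[0,-0.025,0],"fingers":-1},{"offset":[0.8,0.2,-0.25],"twist":[0,-0.05,0],"fingers":-1},{"offset":[1,0.3,-0.35],"twist":[0,-0.08,0],"fingers":-1},{"offset":[1,0.3,-0.4],"twist":[0,-0.11,0],"fingers":-1},{"offset":[1,0.3,-0.4],"twist":[0,-0.11,0],"fingers":-1}]'

```text
clock: 3.3
position: [0.5072, 0.0293, 0.3366]
ee_rot: [1.539, 1.523, -0.981]
force: [1.1, -0.4, -0.1]
width: 0.002
gripper_force: 0.0
```

```bash
python3 - <<'E'
from h import *
plan([[.56,.09,.28],[.642,.09,.22],[.642,.06,.175]])
E
```

```text
clock 3.3 [0.5072 0.0293 0.3366] F [ 1.1 -0.4 -0.1] joints [-0.31  0.6  -0.55  1.67  0.91  1.98 -1.07]
[0.56, 0.09, 0.28] off [ 0.515  0.349 -0.209] tw [-0.0026 -0.0011  0.    ]
[0.642, 0.09, 0.22] off [ 0.876  0.898 -0.047] tw [-0.0026 -0.0011  0.    ]
[0.642, 0.06, 0.175] off [1.061 0.903 0.263] tw [-0.0026 -0.0011  0.    ]
```

Emit:
jog_arm --plan '[{"offset":[0.25,0.2,-0.15],"twist":[0,0,0],"fingers":-1},{"offset":[0.5,0.4,-0.2],"twist":[0,0,0],"fingers":-1},{"offset":[0.7,0.65,-0.12],"twist":[0,0,0],"fingers":-1},{"offset":[0.88,0.9,-0.05],"twist":[0,0,0],"fingers":-1},{"offset":[0.88,0.9,-0.05],"twist":[0,0,0],"fingers":-1}]'

```text
clock: 3.92
position: [0.6446, 0.085, 0.2219]
ee_rot: [1.551, 1.517, -0.979]
force: [-0.8, -0.7, 0.6]
width: 0.006
gripper_force: 0.0
```

```bash
python3 - <<'E'
from h import *
save('top','t1.png');save('scene','s1.png')
for n in ('top','scene'):
    for t in ['cover_edge','cover_hinge','case']:
        for q in landmark_of(t,n)[:1]:
            a=np.array(q['at'])*[480,640]; print(n,t,a,onz(n,*a,{'cover_hinge':.08,'cover_edge':.2175,'case':0}[t]).round(4))
plan([[.642,.03,.185],[.642,-.01,.185]])
print(proj('top',observe()['position']))
E
```

```text
top cover_edge [187.392 310.784] [ 0.5974 -0.0706  0.2175]
top cover_hinge [216.    310.592] [ 0.5641 -0.071   0.08  ]
top case [247.584 311.296] [ 0.5092 -0.0725  0.    ]
scene cover_edge [131.808 276.096] [ 0.5992 -0.0737  0.2175]
scene cover_hinge [208.704 291.712] [ 0.5599 -0.0728  0.08  ]
scene case [255.12  310.784] [ 0.5119 -0.0778  0.    ]
clock 4.33 [0.6426 0.0889 0.2248] F [ 0.1 -0.3  0.3] joints [-0.4   0.9  -0.43  1.33  1.03  1.95 -1.  ]
[0.642, 0.03, 0.185] off [0.069 0.003 0.469] tw [-0.0025 -0.0017 -0.0011]
[0.642, -0.01, 0.185] off [-0.046  0.008  0.71 ] tw [-0.0025 -0.0017 -0.0011]
[159.44699189 212.09292148]
```

View pics/t1.png

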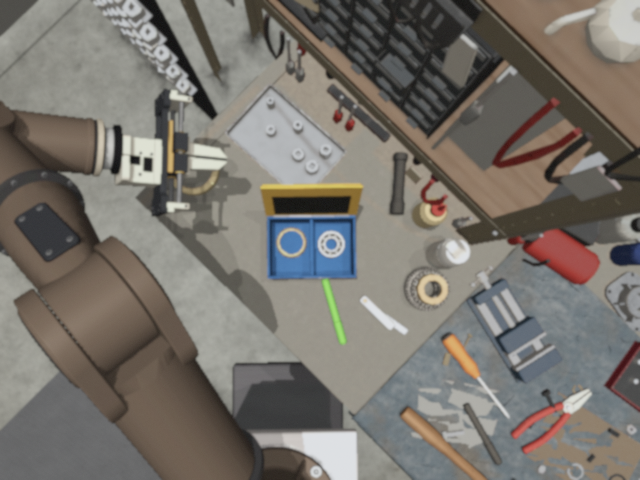

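View pics/s1.png

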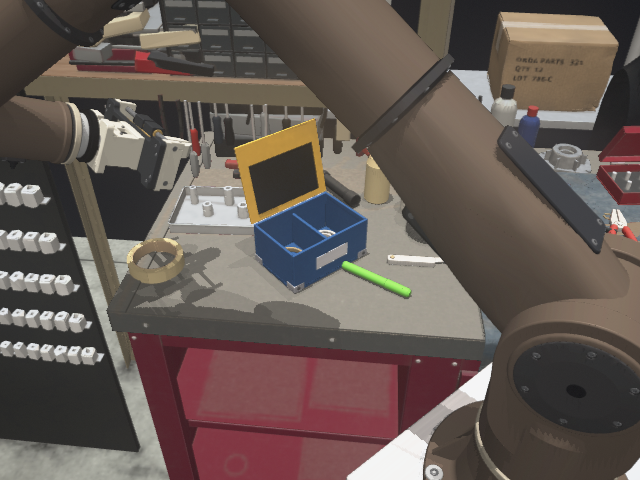

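The top view shows the hand left of the case with its fingertips at (228,158), level with the space behind the cover. The scene view confirms the cover is still leaning back and nothing has been disturbed. Next I move in behind it.

Emit:
jog_arm --plan '[{"offset":[0.1,0,0.2],"twist":[0,0,0],"fingers":-1},{"offset":[0.05,0,0.45],"twist":[0,0,0],"fingers":-1},{"offset":[-0.05,0,0.71],"twist":[0,0,0],"fingers":-1},{"offset":[-0.05,0,0.71],"twist":[0,0,0],"fingers":-1},{"offset":[-0.05,-0.05,0.71],"twist":[0,0,0],"fingers":-1},{"offset":[-0.05,-0.1,0.71],"twist":[0,0,0],"fingers":-1},{"offset":[-0.05,-0.15,0.71],"twist":[0,0,0],"fingers":-1},{"offset":[-0.05,-0.18,0.71],"twist":[0,0,0],"fingers":-1},{"offset":[-0.05,-0.18,0.71],"twist":[0,0,0],"fingers":-1}]'

```text
clock: 5.45
position: [0.6137, -0.0097, 0.1846]
ee_rot: [1.544, 1.52, -0.976]
force: [0.7, -0.2, -0.2]
width: 0.006
gripper_force: 0.2
```

```bash
cat >> h.py <<'E'
def edge():
    for n in ('top','scene'):
        get_image(n)
        for q in landmark_of('cover_edge',n)[:1]:
            a=np.array(q['at'])*[480,640]
            th=np.linspace(0,1.9,400); e=[np.linalg.norm(proj(n,[.566-.14*np.cos(t)+.003*np.sin(t),-.072,.08+.14*np.sin(t)+.003*np.cos(t)])-a) for t in th]
            print(n,'theta',th[np.argmin(e)].round(3),'err',round(min(e),1),'conf',round(q['conf'],2))
E
python3 - <<'E'
from h import *
edge(); im=save('top','t2.png'); cv2.imwrite('pics/t2c.png',cv2.resize(im[140:300,220:400,::-1],None,fx=4,fy=4)[:600,:720])
plan([[.6,-.01,.185],[.581,-.01,.185]])
E
```

```text
top theta 1.733 err 2.3 conf 0.98
scene theta 1.69 err 3.3 conf 0.93
clock 5.7 [ 0.614  -0.0101  0.1845] F [0.5 0.5 0.5] joints [-0.28  0.86 -0.43  1.57  1.06  1.79 -1.09]
[0.6, -0.01, 0.185] off [-0.003 -0.094 -0.   ] tw [-0.0027 -0.0015 -0.001 ]
[0.581, -0.01, 0.185] off [-0.004 -0.22   0.002] tw [-0.0027 -0.0015 -0.001 ]
```

View pics/t2c.png

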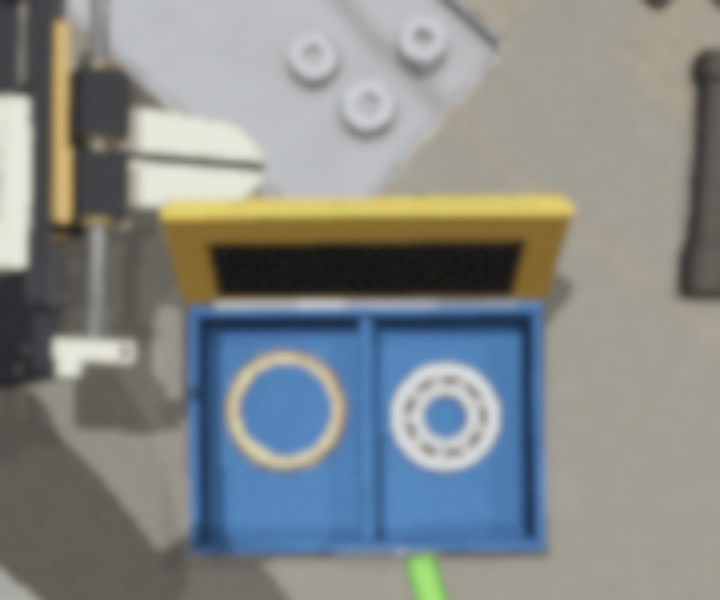

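Emit:
jog_arm --plan '[{"offset":[0,-0.03,0],"twist":[0,0,0],"fingers":-1},{"offset":[0,-0.06,0],"twist":[0,0,0],"fingers":-1},{"offset":[0,-0.09,0],"twist":[0,0,0],"fingers":-1},{"offset":[0,-0.11,0],"twist":[0,0,0],"fingers":-1},{"offset":[0,-0.13,0],"twist":[0,0,0],"fingers":-1},{"offset":[0,-0.15,0],"twist":[0,0,0],"fingers":-1},{"offset":[0,-0.17,0],"twist":[0,0,0],"fingers":-1}]'

```text
clock: 6.58
position: [0.5882, -0.0096, 0.1847]
ee_rot: [1.545, 1.519, -0.976]
force: [0.6, -0.1, 0.3]
width: 0.004
gripper_force: 0.3
```

```bash
python3 - <<'E'
from h import *
edge()
plan([[.576,-.01,.185],[.57,.06,.17],[.5,.06,.17],[.46,.06,.16]])
E
```

```text
top theta 1.486 err 0.6 conf 0.75
scene theta 1.538 err 3.1 conf 0.78
clock 6.78 [ 0.5884 -0.0095  0.1846] F [-0.2  0.2 -0. ] joints [-0.28  0.84 -0.45  1.63  1.03  1.78 -1.14]
[0.576, -0.01, 0.185] off [-0.004 -0.083  0.003] tw [-0.0026 -0.0015 -0.0009]
[0.57, 0.06, 0.17] off [ 0.287 -0.131 -0.374] tw [-0.0026 -0.0015 -0.0009]
[0.5, 0.06, 0.17] off [ 0.284 -0.597 -0.366] tw [-0.0026 -0.0015 -0.0009]
[0.46, 0.06, 0.16] off [ 0.343 -0.864 -0.333] tw [-0.0026 -0.0015 -0.0009]
```

Emit:
jog_arm --plan '[{"offset":[0,-0.03,0],"twist":[0,0,0],"fingers":-1},{"offset":[0,-0.06,0],"twist":[0,0,0],"fingers":-1},{"offset":[0,-0.09,0],"twist":[0,0,0],"fingers":-1},{"offset":[0,-0.11,0],"twist":[0,0,0],"fingers":-1},{"offset":[0.18,-0.09,-0.39],"twist":[0,0,0],"fingers":-1},{"offset":[0.18,-0.09,-0.39],"twist":[0,0,0],"fingers":-1},{"offset":[0.25,-0.4,-0.36],"twist":[0,0,0],"fingers":-1},{"offset":[0.325,-0.71,-0.325],"twist":[0,0,0],"fingers":-1},{"offset":[0.325,-0.71,-0.325],"twist":[0,0,0],"fingers":-1},{"offset":[0.14,-0.71,0.07],"twist":[0,0,0],"fingers":-1},{"offset":[0.14,-0.71,0.07],"twist":[0,0,0],"fingers":-1}]'

```text
clock: 8.15
position: [0.4817, -0.0129, 0.1624]
ee_rot: [1.546, 1.513, -0.981]
force: [-0.5, 0.4, -0.3]
width: 0.006
gripper_force: 0.0
```

```bash
cat >> h.py <<'E'
def low(ths,hx=.566,rho=.121):
    plan([[round(hx-rho*np.cos(t)-.019,4),-.010,round(.08+rho*np.sin(t)-.021,4)] for t in ths])
E
python3 - <<'E'
from h import *
im=save('top','t3.png')
q=landmark_of('cover_edge','top')[:1]
for q in q:
    a=np.array(q['at'])*[480,640]; th=np.linspace(0,1.9,400)
    e=[np.linalg.norm(proj('top',[.566-.14*np.cos(t)+.003*np.sin(t),-.072,.08+.14*np.sin(t)+.003*np.cos(t)])-a) for t in th]
    print(th[np.argmin(e)],min(e),q['conf'])
low(np.arange(1,-.01,-.1))
E
```

```text
1.0952380952380951 1.4413746203468623 0.64
clock 8.25 [ 0.4822 -0.0093  0.1618] F [0.3 0.8 0.4] joints [-0.32  0.79 -0.5   1.88  0.93  1.72 -1.36]
[np.float64(0.4816), -0.01, np.float64(0.1608)] off [ 0.004 -0.004  0.007] tw [-0.0029 -0.0014 -0.0012]
[np.float64(0.4718), -0.01, np.float64(0.1538)] off [ 0.046 -0.069  0.028] tw [-0.0029 -0.0014 -0.0012]
[np.float64(0.4627), -0.01, np.float64(0.1458)] off [ 0.093 -0.13   0.052] tw [-0.0029 -0.0014 -0.0012]
[np.float64(0.4545), -0.01, np.float64(0.137)] off [ 0.146 -0.184  0.079] tw [-0.0029 -0.0014 -0.0012]
[np.float64(0.4471), -0.01, np.float64(0.1273)] off [ 0.204 -0.234  0.107] tw [-0.0029 -0.0014 -0.0012]
[np.float64(0.4408), -0.01, np.float64(0.117)] off [ 0.265 -0.276  0.138] tw [-0.0029 -0.0014 -0.0012]
[np.float64(0.4356), -0.01, np.float64(0.1061)] off [ 0.331 -0.31   0.17 ] tw [-0.0029 -0.0014 -0.0012]
[np.float64(0.4314), -0.01, np.float64(0.0948)] off [ 0.398 -0.338  0.203] tw [-0.0029 -0.0014 -0.0012]
[np.float64(0.4284), -0.01, np.float64(0.083)] off [ 0.469 -0.358  0.237] tw [-0.0029 -0.0014 -0.0012]
[np.float64(0.4266), -0.01, np.float64(0.0711)] off [ 0.541 -0.37   0.271] tw [-0.0029 -0.0014 -0.0012]
[np.float64(0.426), -0.01, np.float64(0.059)] off [ 0.614 -0.374  0.306] tw [-0.0029 -0.0014 -0.0012]
```

Emit:
jog_arm --plan '[{"offset":[0.01,-0.01,0.01],"twist":[0,0,0],"fingers":-1},{"offset":[0.02,-0.03,0.015],"twist":[0,0,0],"fingers":-1},{"offset":[0.033,-0.05,0.022],"twist":[0,0,0],"fingers":-1},{"offset":[0.046,-0.069,0.028],"twist":[0,0,0],"fingers":-1},{"offset":[0.062,-0.09,0.036],"twist":[0,0,0],"fingers":-1},{"offset":[0.077,-0.11,0.044],"twist":[0,0,0],"fingers":-1},{"offset":[0.093,-0.13,0.052],"twist":[0,0,0],"fingers":-1},{"offset":[0.11,-0.148,0.061],"twist":[0,0,0],"fingers":-1},{"offset":[0.128,-0.166,0.07],"twist":[0,0,0],"fingers":-1},{"offset":[0.146,-0.184,0.079],"twist":[0,0,0],"fingers":-1}]'

```text
clock: 9.5
position: [0.454, -0.0088, 0.1363]
ee_rot: [1.545, 1.52, -0.976]
force: [-0.6, 1.2, -0.5]
width: 0.003
gripper_force: 0.6
```

```bash
python3 - <<'E'
from h import *
edge(); im=save('scene','s4.png'); cv2.imwrite('pics/s4c.png',cv2.resize(im[120:320,180:400,::-1],None,fx=3,fy=3))
print(observe()['ft_torque'].round(2)); low(np.arange(.7,-.01,-.1))
E
```

```text
top theta 0.662 err 1.0 conf 0.77
scene theta 0.695 err 3.1 conf 0.7
[ 1.37 -0.07 -0.09]
clock 9.75 [ 0.4543 -0.0088  0.1365] F [-0.1  1.3 -1.2] joints [-0.34  0.81 -0.5   1.95  0.92  1.68 -1.45]
[np.float64(0.4545), -0.01, np.float64(0.137)] off [-0.006  0.002  0.006] tw [-0.0027 -0.0015 -0.0009]
[np.float64(0.4471), -0.01, np.float64(0.1273)] off [ 0.052 -0.047  0.034] tw [-0.0027 -0.0015 -0.0009]
[np.float64(0.4408), -0.01, np.float64(0.117)] off [ 0.114 -0.089  0.065] tw [-0.0027 -0.0015 -0.0009]
[np.float64(0.4356), -0.01, np.float64(0.1061)] off [ 0.179 -0.124  0.096] tw [-0.0027 -0.0015 -0.0009]
[np.float64(0.4314), -0.01, np.float64(0.0948)] off [ 0.247 -0.152  0.129] tw [-0.0027 -0.0015 -0.0009]
[np.float64(0.4284), -0.01, np.float64(0.083)] off [ 0.318 -0.172  0.164] tw [-0.0027 -0.0015 -0.0009]
[np.float64(0.4266), -0.01, np.float64(0.0711)] off [ 0.389 -0.183  0.198] tw [-0.0027 -0.0015 -0.0009]
[np.float64(0.426), -0.01, np.float64(0.059)] off [ 0.462 -0.187  0.233] tw [-0.0027 -0.0015 -0.0009]
```

View pics/s4c.png

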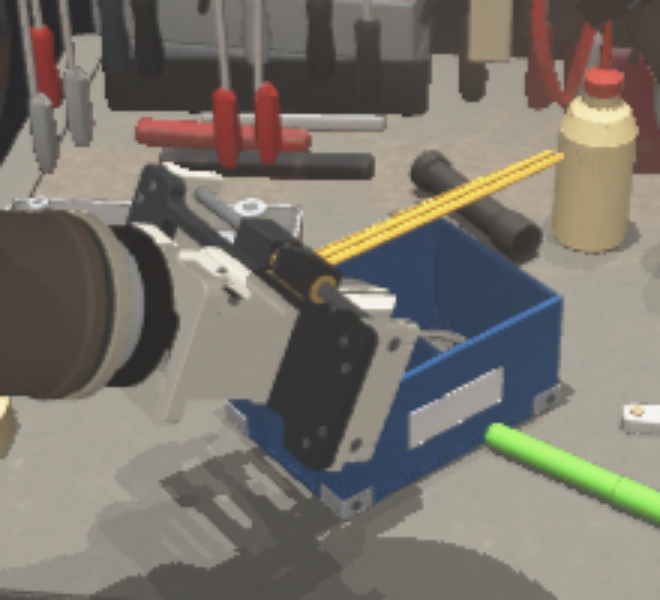

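The cropped scene view shows the nearly edge-on cover at (320–560, 150–260) resting on the fingers over the open case. The wrist moment shows they are carrying it, so I keep lowering slowly.

Emit:
jog_arm --plan '[{"offset":[0.017,-0.016,0.011],"twist":[0,0,0],"fingers":-1},{"offset":[0.035,-0.032,0.022],"twist":[0,0,0],"fingers":-1},{"offset":[0.052,-0.048,0.034],"twist":[0,0,0],"fingers":-1},{"offset":[0.073,-0.063,0.044],"twist":[0,0,0],"fingers":-1},{"offset":[0.094,-0.077,0.055],"twist":[0,0,0],"fingers":-1},{"offset":[0.114,-0.091,0.065],"twist":[0,0,0],"fingers":-1},{"offset":[0.136,-0.104,0.075],"twist":[0,0,0],"fingers":-1},{"offset":[0.158,-0.116,0.086],"twist":[0,0,0],"fingers":-1},{"offset":[0.179,-0.127,0.096],"twist":[0,0,0],"fingers":-1},{"offset":[0.202,-0.137,0.107],"twist":[0,0,0],"fingers":-1},{"offset":[0.225,-0.147,0.118],"twist":[0,0,0],"fingers":-1},{"offset":[0.247,-0.156,0.129],"twist":[0,0,0],"fingers":-1},{"offset":[0.271,-0.164,0.141],"twist":[0,0,0],"fingers":-1},{"offset":[0.295,-0.172,0.152],"twist":[0,0,0],"fingers":-1},{"offset":[0.318,-0.18,0.164],"twist":[0,0,0],"fingers":-1}]'

```text
clock: 11.62
position: [0.4271, -0.01, 0.0827]
ee_rot: [1.545, 1.519, -0.976]
force: [0.6, 1.1, -1.6]
width: 0.006
gripper_force: 0.7
```

```bash
python3 - <<'E'
from h import *
edge(); im=save('scene','s5.png'); cv2.imwrite('pics/s5c.png',cv2.resize(im[120:320,180:400,::-1],None,fx=3,fy=3))
print(observe()['ft_torque'].round(2)); low([.2,.1,0],rho=.123)
E
```

```text
top theta 0.024 err 4.1 conf 0.71
scene theta 0.229 err 1.8 conf 0.84
[ 1.42 -0.14  0.11]
clock 11.88 [ 0.4271 -0.01    0.0829] F [ 0.4 -0.4 -1.5] joints [-0.36  0.9  -0.5   2.    0.92  1.61 -1.57]
[np.float64(0.4265), -0.01, np.float64(0.0834)] off [-0.003 -0.004 -0.001] tw [-0.0027 -0.0015 -0.001 ]
[np.float64(0.4246), -0.01, np.float64(0.0713)] off [ 0.07  -0.017  0.034] tw [-0.0027 -0.0015 -0.001 ]
[np.float64(0.424), -0.01, np.float64(0.059)] off [ 0.144 -0.021  0.069] tw [-0.0027 -0.0015 -0.001 ]
```

View pics/s5c.png

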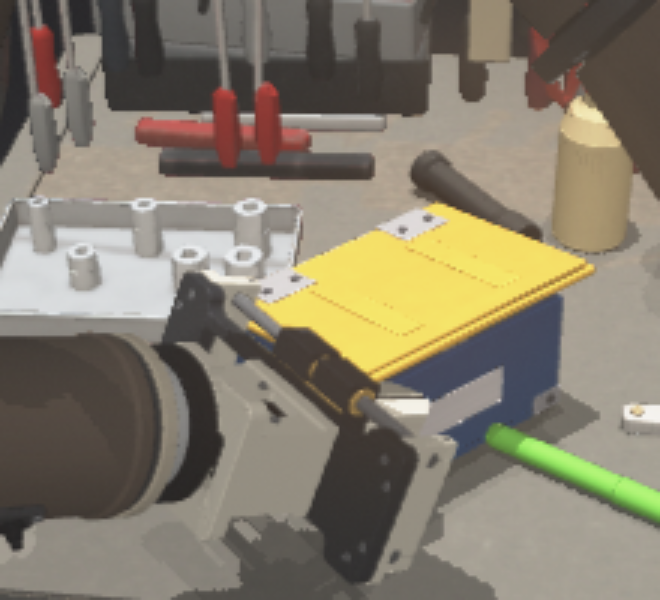

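The crop shows the cover about 0.2 rad open, carried on the white fingers at (400,405) in front of the front wall. Nothing else is touched.

Emit:
jog_arm --plan '[{"offset":[0.018,-0.006,0.008],"twist":[0,0,0],"fingers":-1},{"offset":[0.036,-0.011,0.017],"twist":[0,0,0],"fingers":-1},{"offset":[0.053,-0.015,0.026],"twist":[0,0,0],"fingers":-1},{"offset":[0.07,-0.018,0.034],"twist":[0,0,0],"fingers":-1},{"offset":[0.085,-0.02,0.041],"twist":[0,0,0],"fingers":-1},{"offset":[0.1,-0.02,0.048],"twist":[0,0,0],"fingers":-1},{"offset":[0.115,-0.021,0.055],"twist":[0,0,0],"fingers":-1},{"offset":[0.13,-0.021,0.062],"twist":[0,0,0],"fingers":-1},{"offset":[0.144,-0.021,0.069],"twist":[0,0,0],"fingers":-1}]'

```text
clock: 13.0
position: [0.4238, -0.0101, 0.0588]
ee_rot: [1.545, 1.519, -0.976]
force: [0.0, -0.2, -1.9]
width: 0.001
gripper_force: 0.7
```

```bash
python3 - <<'E'
from h import *
edge(); print(observe()['ft_torque'].round(2)); plan([[.424,-.01,.059],[.424,-.01,.049]])
E
```

```text
top theta 0.024 err 2.6 conf 0.69
scene theta 0.019 err 0.9 conf 0.6
[ 1.37 -0.09 -0.03]
clock 13.2 [ 0.4238 -0.01    0.059 ] F [-0.5  0.6 -1.6] joints [-0.37  0.94 -0.49  2.    0.94  1.59 -1.61]
[0.424, -0.01, 0.059] off [-0.     0.001 -0.   ] tw [-0.0027 -0.0015 -0.0009]
[0.424, -0.01, 0.049] off [0.06  0.001 0.028] tw [-0.0027 -0.0015 -0.0009]
```

Emit:
jog_arm --plan '[{"offset":[0.006,0,0.003],"twist":[0,0,0],"fingers":-1},{"offset":[0.012,0,0.006],"twist":[0,0,0],"fingers":-1},{"offset":[0.018,0,0.009],"twist":[0,0,0],"fingers":-1},{"offset":[0.024,0,0.011],"twist":[0,0,0],"fingers":-1},{"offset":[0.03,0,0.014],"twist":[0,0,0],"fingers":-1},{"offset":[0.036,0,0.017],"twist":[0,0,0],"fingers":-1}]'

```text
clock: 13.95
position: [0.4239, -0.01, 0.0529]
ee_rot: [1.545, 1.519, -0.976]
force: [-0.1, -0.2, 1.1]
width: 0.005
gripper_force: 0.0
```

```bash
python3 - <<'E'
from h import *
print(observe()['ft_torque'].round(2)); plan([[.424,-.01,.043]])
E
```

```text
[ 1.16 -0.11  0.01]
clock 13.95 [ 0.4239 -0.01    0.0529] F [-0.1 -0.2  1.1] joints [-0.37  0.95 -0.49  2.    0.94  1.58 -1.62]
[0.424, -0.01, 0.043] off [0.06  0.001 0.029] tw [-0.0026 -0.0015 -0.001 ]
```

Emit:
jog_arm --plan '[{"offset":[0.012,0,0.006],"twist":[0,0,0],"fingers":-1},{"offset":[0.024,0,0.012],"twist":[0,0,0],"fingers":-1},{"offset":[0.036,-0.01,0.017],"twist":[0,0,0],"fingers":-1},{"offset":[0.036,-0.01,0.017],"twist":[0,0,0],"fingers":-1},{"offset":[0.1,-0.01,-0.13],"twist":[0,0,0],"fingers":-1},{"offset":[0.17,-0.01,-0.28],"twist":[0,0,0],"fingers":-1},{"offset":[0.23,-0.01,-0.45],"twist":[0,0,0],"fingers":-1},{"offset":[0.2,-0.1,-0.7],"twist":[0,0,0],"fingers":-1},{"offset":[0.0,-0.2,-0.9],"twist":[0,0,0],"fingers":-1},{"offset":[0.0,-0.2,-0.9],"twist":[0,0,0],"fingers":-1}]'

```text
clock: 15.2
position: [0.3957, 0.1159, 0.1128]
ee_rot: [1.545, 1.524, -0.97]
force: [0.3, -0.7, 0.1]
width: 0.008
gripper_force: 0.0
```

```bash
python3 - <<'E'
from h import *
edge(); plan([[.4,.12,.13]]); im=save('scene','s6.png');print(observe()['ft_torque'].round(2))
im=save('top','t6.png')
for n in ['top']:
    for t in ['bearing_0','oil_bottle','gear_cluster','torch','feeler_gauge','tape_roll','marker_green']:
        for q in landmark_of(t,n)[:1]:
            a=np.array(q['at'])*[480,640]; print(t,round(q['conf'],2),onz(n,*a,0).round(3))
E
```

```text
top theta 0.167 err 0.7 conf 0.94
scene theta 0.048 err 0.2 conf 0.62
clock 15.4 [0.3963 0.1121 0.1108] F [ 0.  -0.2  0.5] joints [-0.53  0.9  -0.56  1.85  0.76  1.75 -1.59]
[0.4, 0.12, 0.13] off [-0.093  0.024 -0.103] tw [-0.0027 -0.0014 -0.0009]
[ 1.1  -0.08  0.03]
oil_bottle 0.97 [ 0.574 -0.293  0.   ]
gear_cluster 0.97 [ 0.427 -0.294  0.   ]
torch 0.72 [ 0.633 -0.246  0.   ]
feeler_gauge 0.74 [ 0.381 -0.219  0.   ]
tape_roll 0.92 [0.665 0.161 0.   ]
marker_green 0.86 [ 0.384 -0.115  0.   ]
```

View pics/s6.png

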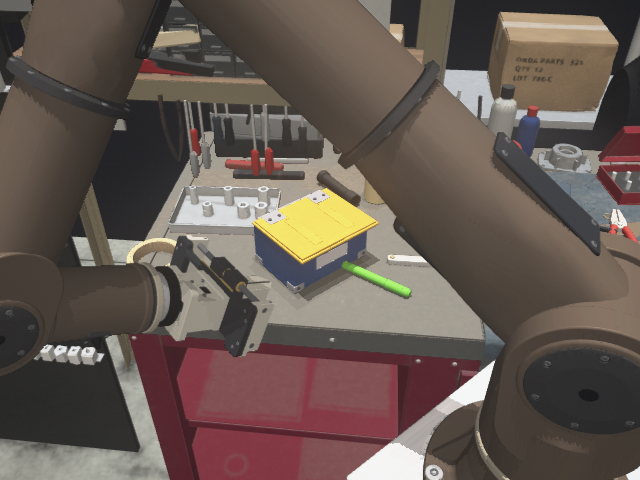

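The cover lies flat on the rim at (255–378, 188–258). The hand is clear to the left at (215,300), and nothing else has moved.

```bash
python3 -c "
from cell import *
print(sign_off())"
```

```text
the job is handed in; nothing more can be done
None
```

I tipped the cover over upright, caught it from below on the closed fingers, lowered it slowly and set it down shut. Nothing else appears to have moved, the gripper finished clear to the left of the case, and the job was handed in at about 16 s.

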